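Open the label printer's guard flap and release its roll clamp

TASK

The paper roll in the counter label printer has to be changed. Lift the printer's amber guard flap by its black tongue and press it back until its spring catch holds it up, then turn the red knob under it clockwise until it comes up firm against its stop (up to about a quarter of a turn, felt as a clear rise in turning effort), and let go. Be gentle: bend neither the flap nor force the knob past firm or back again, leave the flap standing open, and leave the other things on the table where they are.

Things in the scene. Friction and masses are not known exactly. Their poses are not given: they have to be found in the camera images.
- label_printer: grey counter label printer, fixed, base 190 (x) x 210 (y) x 40 mm (its deck); origin at the centre of its underside, x to its back, y to its left, z up. Paper roll on the right half of the deck (y < -28 mm, top at 86 mm), flap over the knob on the left half. Front posts 37 mm tall on the deck at x = -64 mm, hinge posts 46 mm at x = 80 mm, all at y = 2 and 88 mm
- flap_hinge (a point): middle of the flap's hinge line, fixed at (80, 45, 80) mm in the printer's frame, axes as the printer's; the hinge line runs along y. The flap's amber plate is 106 mm wide (y), 4 mm thick and reaches 150 mm from this line
- tab (a point): grip point on the flap's black tongue (10 mm wide in y, 12 mm thick, standing 39 mm out of the plate's front edge): 28 mm out from that edge, 11 mm short of the end, 178 mm from the hinge line, level with it (80 mm up) when closed. Turns with the flap, -x points out along the tongue. Pinched across its width, it can swivel between the fingers as the flap rises
- flap (a joint): opening of the flap: 0 closed (level), pi/2 upright, hard stop at 1.85 (leaning back). A light spring (0.1 to 0.3 Nm) shuts it when let go below about 1.68. From 1.3 to 1.6 it must be pressed past a spring catch (about 4 to 6 N at the tongue, square to the flap); let go beyond 1.68, the catch draws it to its rest at about 1.76 and holds it there
- flap_plate (a joint): bend of the flap's plate against its hinge, spring 20 Nm/rad, positive when pushed towards open: 0 unloaded, about 0.04 while passing the catch; beyond 0.13 either way (about 15 N at the tongue) it is overstrained
- knob_grip (a point): grip point of the knob, on its upright axis at (-10, 45, 64) mm in the printer's frame, 24 mm over the deck. The knob is a red bar 46 mm long (this point's x, turning with it), 13 mm wide (y), 24 mm tall, top at 71 mm, on a black disc 40 mm across, top at 49 mm above the table. Reached only with the flap up; friction of its shaft keeps it where it is left
- knob (a joint): twist of the red grip on its sprung shaft, positive clockwise from above, 1.3 Nm/rad, shows the turning effort: 0 let go, 0.13 (0.17 Nm) while the shaft turns, 0.25 to 0.42 (0.33 to 0.55 Nm) firm against the stop; above 0.42 forced, below -0.115 turned back. The stop lies unseen, 0.2 to 1.05 rad clockwise of the start, and must be felt; the grip then turns on by the twist
- candle: candle in a sage tin, 63 mm across, 43 mm tall, loose, leave alone; origin at the centre of its underside
- mill: dark wooden pepper mill, 55 mm across, 162 mm tall, loose, leave alone; origin at the centre of its underside
- glass: pink glass tumbler, 69 mm across, 100 mm tall, loose, leave alone; origin at the centre of its underside
- soap_bar: green bar of soap, 51 x 75 x 25 mm, loose, leave alone; origin at the centre of its underside

How it is judged:
By the outcome, as a careful person would: the job done as asked, in the order asked, and still so for the second after the job is handed in, with the robot touching nothing.
It also fails if it takes over 64 s, if anything falls off the work surface, if the arm or the gripper's body presses on something with over 40 N, if the wrist force passes 120 N, or if a joint passes its speed limit or range.

ROBOT

A 6-joint arm with a two-finger parallel gripper is mounted at the origin on a cart in front of the work surface, level with it; the furniture and walls round the work are solid. World frame = base frame: x ahead of the robot, y to its left, z up, the work surface at z = 0. Lengths are in mm, angles in rad, forces in N, time in s.
With the tool pointing down it reaches from about 375 to 975 mm from the base axis. Payload 3.8 kg.
Tool frame: the origin (TCP) lies on the mounting face of the last link; the fingertips stand 173 mm ahead of it and the grasp point (between the pads) lies pinch_z ahead of it (pinch_z is the distance from the TCP to the grasp point, in mm); z points along the fingers, y is the line along which they close (so a half turn about z gives the same grasp; the last joint's range is limited). The gripper opens to 85 mm and grips with 20 to 120 N. Pads are 22 mm wide; open, the fingers measure 114 mm over their backs; the gripper's body (76 mm by 85 mm) begins 54 mm behind the grasp point. The pads swing forward as they close: fully open they stand 13 mm farther back than shut.
Start: joints at [-1.334, 0.264, 1.604, -0, 1.274, -0.037], TCP at [182.509, -649.854, 404.68] pointing down, gripper open.
Joint ranges: [-2.63, 2.63], [-0.94, 2.18], [0.31, 2.57], [-1.31, 4.45], [0, 2.66], [-2.55, 2.55]. Speed limits (rad/s): [2.57, 2.57, 3.14, 3.14, 3.14, 3.14].

INTERFACE

Orientations are given as a unit quaternion [x, y, z, w].
In Python, from rig import get_obs, grab_frame, camera_model, sign_off, pinch_z gives the robot as it stands. The module is installed in compiled form; this text tells all that it offers.
- The arm moves only by the tool play_rows, never from a script. Its argument "targets" is a list of rows, each an object of numbers: "hand": the finger opening in mm, from 0 to 85.4; "dx", "dy", "dz": the shift along the world's x, y, z in mm; "ax", "ay", "az": the turn, a rotation vector about the world's x, y, z in degrees. A call has 1 to 10 rows; each row shifts and turns the commanded pose from where the row before left it; what a row does not reach is not made up. A row lasts 1/10 s, in which the tool goes at most 50 mm and 8.59 degrees, less where a joint would pass 70% of its speed; a pose out of reach is approached as far as the arm can. A call with a gripper value outside its range is refused whole. The fingers move at their own pace and stop on an object; the grip force is fixed at half the most. Time passes only in rows, so rows that do not move let the fingers close. It gives the time, the measured TCP pose, the force, the opening and the grip force at its end, in the units of the state.
- get_obs(): the state, without advancing time (a new reading comes with each control period).
- grab_frame(name): name is "scene" or "top" or "wrist"; returns the picture (400x640x3 uint8, red, green, blue); there is no depth.
- camera_model(name): a dict with "fx", "fy", "cx", "cy" (pixels), "view" (4x4, takes a point from world to camera coordinates); the wrist camera has in their place "hand_eye" (4x4, takes a point from camera to tool coordinates, whose origin is the TCP and whose axes are the flange's). Camera axes: x right, y up, looking along -z (the intrinsics and any distortion apply to the point x, -y, -z); pixel columns grow to the right and rows downward; lengths in mm; the calibration is good to about 2 mm. The wrist camera is an equidistant fisheye: a pixel r from the principal point sees the ray r / f radians off the axis. A picture is of the moment at which its call begins: read the wrist's pose just before it. camera_model takes no time and is no camera call.
- sign_off(): hands the job in; it is judged then, once.
The state is a dict: "clock": time; "joint_positions": joint angles; "qd": joint speeds; "joint_torque": joint torques, N m; "position": TCP position; "ee_rot": TCP orientation; "wrist_force": force on the tool from outside, world axes, zero at the start; "wrist_torque": the same for the moment, N m; "width": finger opening in mm; "gripper_force": force on a finger pad.
Only numpy, scipy, OpenCV 4.12 (cv2) and the standard library are available. Lean on these libraries where they do the work, as an engineer would, in place of code of your own. Each camera call takes 0.05 s, during which the arm holds its last target. There are 200 camera calls.

## Working session

There is one attempt and no reset: what is moved stays moved. The work goes in short steps, Python scripts to look and compute and a tool call to move; the robot and the scene stay as the last step left them, time stands still between calls to the robot, and variables do not carry over. Pictures are saved under pics/ and viewed, at most 10 in all, crops included, and the job is handed in when it is done.

Besides the shell and the picture viewer there is one more tool, called after ">>>" as a command line: name --argument value ..., lists and objects as JSON in quotes. play_rows: Moves the arm, as the interface text tells. Its arguments: {"type":"object","properties":{"targets":{"type":"array"}},"required":["targets"]}

```bash
mkdir -p pics
python3 - <<'E'
from rig import *
import cv2,numpy as np
np.set_printoptions(precision=4,suppress=True)
o=get_obs();print(o,pinch_z)
a=grab_frame("scene");b=grab_frame("top")
cv2.imwrite("pics/s.png",a[...,::-1]);cv2.imwrite("pics/t.png",b[...,::-1])
for n in("scene","top","wrist"):print(n,camera_model(n))
E
```

```text
{'clock': 0.0, 'joint_positions': array([-1.3339,  0.2648,  1.6054,  0.    ,  1.2737, -0.0369]), 'qd': array([ 0.0009, -0.0006, -0.0014, -0.0017,  0.0022, -0.0002]), 'joint_torque': array([ -0.002 , -51.5116, -36.7314,  -0.0004,   0.0128,  -0.    ]), 'position': array([ 182.4305, -649.5217,  403.347 ]), 'ee_rot': array([ 0.9906,  0.1365, -0.0001, -0.0011]), 'wrist_force': array([0.0651, 0.1847, 0.136 ]), 'wrist_torque': array([-0.0301,  0.0057, -0.0103]), 'gripper_force': 0.0, 'width': 85.42845668104476} 154.70000000000002
scene {'fx': 365.5721569909685, 'fy': 365.5721569909685, 'cx': 322.50718795351446, 'cy': 197.599915496229, 'view': array([[   0.6395,   -0.7687,    0.0124, -417.0619],
       [   0.3087,    0.2714,    0.9116, -233.0017],
       [  -0.7041,   -0.5792,    0.4108, -516.1961],
       [   0.    ,    0.    ,    0.    ,    1.    ]])}
top {'fx': 378.192865175525, 'fy': 378.192865175525, 'cx': 320.6125605212831, 'cy': 198.6312910116065, 'view': array([[   0.0148,   -0.9997,    0.0207,  -98.3468],
       [   0.988 ,    0.0178,    0.1535, -550.4989],
       [  -0.1538,    0.0182,    0.9879, -854.6283],
       [   0.    ,    0.    ,    0.    ,    1.    ]])}
wrist {'fx': 309.70691628693146, 'fy': 309.70691628693146, 'cx': 316.4457214348989, 'cy': 203.4974126975477, 'hand_eye': array([[ 0.0002,  0.9613,  0.2754, 69.1291],
       [ 1.    , -0.0003,  0.0002, -0.5093],
       [ 0.0003,  0.2754, -0.9613, 30.8812],
       [ 0.    ,  0.    ,  0.    ,  1.    ]])}
```

View pics/s.png

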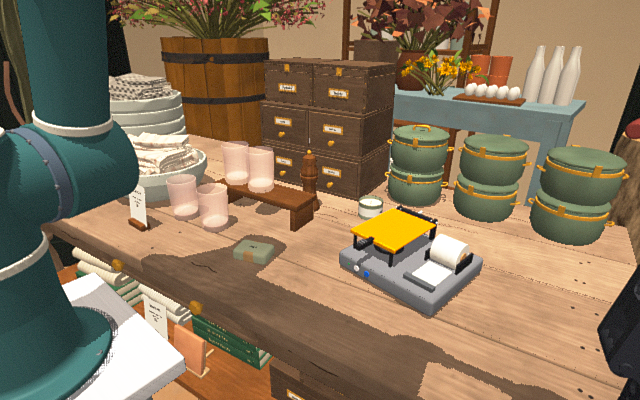

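View pics/t.png

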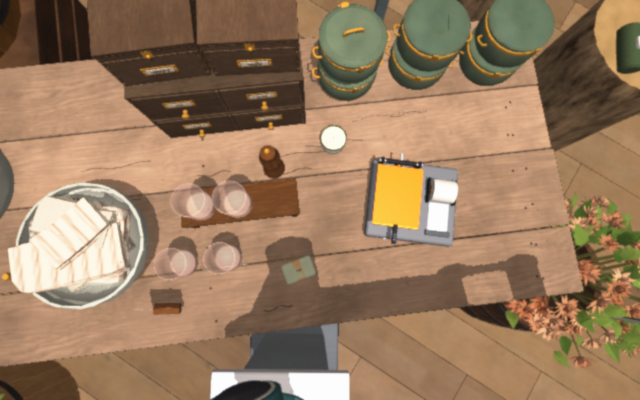

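The top view shows the amber flap at about (377,164), (423,168), (421,228) and (373,224). The black tongue is at about (393,233), with the hinge on the far side. The candle is at (333,138), the mill at (270,160) and the soap at (298,270).

```bash
cat > h.py <<'E'
from rig import *
import cv2,numpy as np
from scipy.spatial.transform import Rotation as R
np.set_printoptions(precision=3,suppress=True)
def ray(n,px,o=None):
    m=camera_model(n);u=(px[0]-m["cx"])/m["fx"];v=(px[1]-m["cy"])/m["fy"]
    if n!="wrist":
        V=np.array(m["view"]);d=V[:3,:3].T@np.array([u,-v,-1]);c=-V[:3,:3].T@V[:3,3]
    else:
        r=np.hypot(u,v);s=np.sinc(r/np.pi);H=np.array(m["hand_eye"])
        T=R.from_quat(o["ee_rot"]).as_matrix()
        d=T@H[:3,:3]@np.array([u*s,-v*s,-np.cos(r)]);c=T@H[:3,3]+o["position"]
    return c,d/np.linalg.norm(d)
def plane(cd,z): c,d=cd;return c+d*(z-c[2])/d[2]
def tri(*rs):
    A=0;b=0
    for c,d in rs:
        P=np.eye(3)-np.outer(d,d);A=A+P;b=b+P@c
    x=np.linalg.solve(A,b);return x,[np.linalg.norm((np.eye(3)-np.outer(d,d))@(x-c)) for c,d in rs]
def mask(img,lo,hi):
    return cv2.inRange(cv2.cvtColor(img,cv2.COLOR_RGB2HSV),np.array(lo),np.array(hi))
def quad(m,roi):
    k=np.zeros_like(m);x0,y0,x1,y1=roi;k[y0:y1,x0:x1]=m[y0:y1,x0:x1]
    c=max(cv2.findContours(k,cv2.RETR_EXTERNAL,cv2.CHAIN_APPROX_NONE)[0],key=cv2.contourArea)
    h=cv2.convexHull(c)
    return cv2.approxPolyN(h,4)[0].astype(float) if hasattr(cv2,"approxPolyN") else cv2.approxPolyDP(h,4,True)[:,0]
E
python3 - <<'E'
from h import *
I={n:cv2.imread(f"pics/{n[0]}.png")[...,::-1].copy() for n in("scene","top")}
A=([18,170,120],[32,255,255])
qs=quad(mask(I["scene"],*A),(330,200,450,270));qt=quad(mask(I["top"],*A),(360,150,440,245))
print(qs,qt)
P=np.array([plane(ray("top",p),80) for p in qt])
Q=np.array([plane(ray("scene",p),80) for p in qs])
print(P,Q)
for q in Q:
    i=np.argmin(np.linalg.norm(P-q,axis=1)); j=np.argmin(np.linalg.norm(Q-q,axis=1))
    print(tri(ray("top",qt[i]),ray("scene",qs[j])))
# black tongue
g=cv2.cvtColor(I["top"],cv2.COLOR_RGB2GRAY)[222:246,384:404];print(g)
E
```

```text
[[437. 225.]
 [394. 253.]
 [349. 229.]
 [393. 208.]] [[422. 169.]
 [417. 228.]
 [372. 224.]
 [378. 164.]]
[[ 620.102 -322.707   80.   ]
 [ 483.056 -307.691   80.   ]
 [ 490.428 -205.658   80.   ]
 [ 629.965 -220.461   80.   ]] [[ 623.453 -322.322   80.   ]
 [ 475.67  -308.296   80.   ]
 [ 493.597 -198.147   80.   ]
 [ 634.096 -215.661   80.   ]]
(array([ 620.132, -322.887,   81.394]), [np.float64(0.6497270473892075), np.float64(0.6497270473891726)])
(array([ 482.227, -307.027,   76.648]), [np.float64(1.8651564560534843), np.float64(1.865156456053584)])
(array([ 488.86 , -203.579,   84.289]), [np.float64(1.8124040708717215), np.float64(1.8124040708717084)])
(array([ 628.661, -219.268,   83.308]), [np.float64(0.7437013791484175), np.float64(0.7437013791485962)])
[[204 204 203 202 204 203 202 202 202 201 200 201 201 200 201 201 200 200
  200 200]
 [215 214 209 208 209 208 208 206 202 194 190 190 191 196 200 201 200 200
  200 200]
 [224 222 212 212 215 216 218 216 208 170 140 135 146 174 197 203 202 202
  201 200]
 [191 190 180 180 187 198 212 216 210 146  88  78  90 147 202 213 212 211

[... 1011 characters left out ...]
 157 158
  159 161]
 [201 170 136 106  89  94  99  74  63  86  95  98 100 123 135 138 141 142
  145 147]
 [182 167 158 141 128 125 117  81  75 104 116 110  98 107 115 117 117 120
  122 126]
 [160 160 161 156 150 150 136  90  68  87  99 102 110 124 129 124 117 116
  113 112]
 [158 157 157 157 155 155 142  91  60  67  72  86 120 145 152 151 148 145
  144 141]
 [156 156 156 156 158 158 146  96  62  62  65  84 125 151 160 160 160 159
  158 155]
 [159 158 158 161 162 163 152 113  91  86  87 105 138 151 153 157 155 153
  150 145]
 [158 158 159 161 161 160 155 140 132 127 124 127 134 129 127 133 133 122
  111 105]
 [151 148 146 144 143 142 138 134 128 117 106 100 102 100 101 109 111 108
  102  93]]
```

>>> play_rows --targets '[{"dx":27,"dy":38,"dz":-5,"az":-2.1,"hand":40},{"dx":27,"dy":39,"dz":-5,"az":-2.1,"hand":40},{"dx":27,"dy":39,"dz":-5,"az":-2.1,"hand":40},{"dx":27,"dy":39,"dz":-5,"az":-2.1,"hand":40},{"dx":27,"dy":39,"dz":-5,"az":-2.2,"hand":40},{"dx":27,"dy":39,"dz":-5,"az":-2.2,"hand":40},{"dx":27,"dy":39,"dz":-5,"az":-2.2,"hand":40},{"dx":27,"dy":39,"dz":-10,"az":-2.2,"hand":40},{"dx":27,"dy":39,"dz":-10,"az":-2.2,"hand":40},{"dx":27,"dy":39,"dz":-10,"az":-2.1,"hand":40}]'

```text
invalid input
```

Run:
```python
from h import *
import json
for _ in range(2): o=get_obs();a=grab_frame("wrist")
o=get_obs();a=grab_frame("wrist");o2=get_obs();print(o2)
json.dump({k:np.asarray(o[k]).tolist() for k in("position","ee_rot")},open("w1.json","w"))
cv2.imwrite("pics/w1.png",a[...,::-1])
```

```text
{'clock': 0.25, 'joint_positions': array([-1.334,  0.264,  1.605, -0.   ,  1.274, -0.037]), 'qd': array([ 0.001, -0.002, -0.004,  0.001,  0.001, -0.001]), 'joint_torque': array([  0.   , -51.469, -36.712,  -0.   ,   0.009,   0.   ]), 'position': array([ 182.477, -649.711,  404.038]), 'ee_rot': array([ 0.991,  0.136, -0.   , -0.001]), 'wrist_force': array([ 0.474,  0.535, -0.319]), 'wrist_torque': array([ 0.057, -0.017,  0.025]), 'gripper_force': 0.0, 'width': 85.76214186937223}
```

View pics/w1.png

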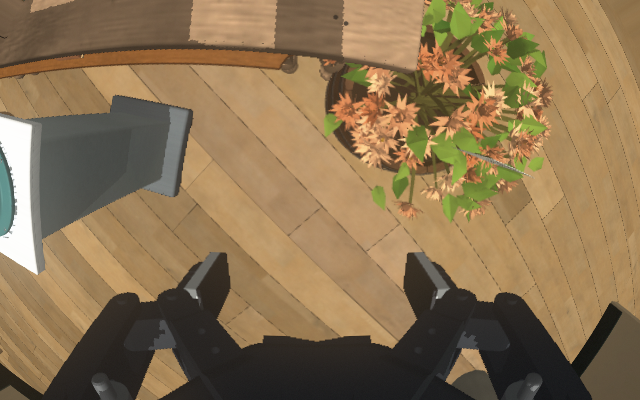

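The move was refused and this wrist view still shows the floor, so the arm has not moved. I'll resend the rows with every field filled in.

>>> play_rows --targets '[{"dx":27,"dy":38,"dz":-5,"ax":0,"ay":0,"az":-2.1,"hand":40},{"dx":27,"dy":39,"dz":-5,"ax":0,"ay":0,"az":-2.1,"hand":40},{"dx":27,"dy":39,"dz":-5,"ax":0,"ay":0,"az":-2.1,"hand":40},{"dx":27,"dy":39,"dz":-5,"ax":0,"ay":0,"az":-2.1,"hand":40},{"dx":27,"dy":39,"dz":-5,"ax":0,"ay":0,"az":-2.2,"hand":40},{"dx":27,"dy":39,"dz":-5,"ax":0,"ay":0,"az":-2.2,"hand":40},{"dx":27,"dy":39,"dz":-5,"ax":0,"ay":0,"az":-2.2,"hand":40},{"dx":27,"dy":39,"dz":-10,"ax":0,"ay":0,"az":-2.2,"hand":40},{"dx":27,"dy":39,"dz":-10,"ax":0,"ay":0,"az":-2.2,"hand":40},{"dx":27,"dy":39,"dz":-10,"ax":0,"ay":0,"az":-2.1,"hand":40}]'

```text
clock: 1.25
position: [453.2, -259.1, 339.6]
ee_rot: [0.999, -0.052, 0.0, 0.0]
wrist_force: [0.6, -0.6, -0.7]
width: 40.0
gripper_force: 0.0
```

Run:
```python
from h import *
import json
for _ in range(2): grab_frame("wrist")
o=get_obs();a=grab_frame("wrist");print(o)
json.dump({k:np.asarray(o[k]).tolist() for k in("position","ee_rot")},open("w2.json","w"))
cv2.imwrite("pics/w2.png",a[...,::-1])
```

```text
{'clock': 1.35, 'joint_positions': array([-0.562,  0.027,  2.001,  0.002,  1.116,  1.104]), 'qd': array([-0.076, -0.008, -0.02 , -0.063,  0.012, -0.091]), 'joint_torque': array([  1.593, -36.304, -35.068,   0.459,  -0.202,   0.716]), 'position': array([ 454.21 , -256.316,  338.132]), 'ee_rot': array([ 0.999, -0.048, -0.001, -0.002]), 'wrist_force': array([-0.64 , -1.059,  0.289]), 'wrist_torque': array([-0.033,  0.014,  0.004]), 'gripper_force': 0.0, 'width': 40.05040349963589}
```

View pics/w2.png

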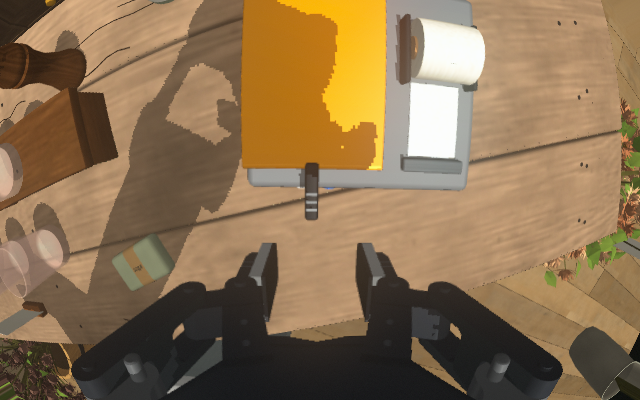

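The wrist view shows the flap's front edge running from (243,168) to (384,168). The black tongue runs from (312,166) to (312,218).

Run:
```python
from h import *
import json
o={k:np.array(v) for k,v in json.load(open("w2.json")).items()}
I=cv2.imread("pics/w2.png")[...,::-1].copy()
m=mask(I,[14,150,60],[32,255,255]);m[175:]=0
# front edge at several columns, side edges at several rows
pts=[(c,np.where(m[100:174,c])[0].max()+100.5) for c in (255,280,350,370)]
F=np.array([plane(ray("wrist",p,o),82) for p in pts]);print(pts,F)
s=[];S2=[]
for r in (40,80,120,150):
    x=np.where(m[r,200:400])[0]+200; s.append((x.min()-.5,x.max()+.5))
    print(r,s[-1],plane(ray("wrist",(s[-1][0],r),o),82),plane(ray("wrist",(s[-1][1],r),o),82))
for p in((306.,190),(318.5,190),(312.5,166),(312,207),(312,218)):print(p,plane(ray("wrist",p,o),86))
# height check: front corners vs top view
for pw,pt in(((243,168),(372,224)),((384,168),(417,228))):print(tri(ray("wrist",pw,o),ray("top",pt)))
for pw,pt in(((243,168),(349,229)),((384,168),(394,253))):print(tri(ray("wrist",pw,o),ray("scene",pt)))
```

```text
[(255, np.float64(167.5)), (280, np.float64(167.5)), (350, np.float64(168.5)), (370, np.float64(169.5))] [[ 490.495 -212.754   82.   ]
 [ 488.465 -231.513   82.   ]
 [ 482.771 -282.905   82.   ]
 [ 480.748 -297.8     82.   ]]
40 (np.float64(241.5), np.float64(385.5)) [ 587.204 -213.106   82.   ] [ 576.686 -317.484   82.   ]
80 (np.float64(240.5), np.float64(385.5)) [ 556.674 -209.628   82.   ] [ 546.22  -314.348   82.   ]
120 (np.float64(240.5), np.float64(384.5)) [ 527.04  -206.356   82.   ] [ 516.703 -311.127   82.   ]
150 (np.float64(241.5), np.float64(382.5)) [ 504.77 -204.25   82.  ] [ 494.624 -308.127   82.   ]
(306.0, 190) [ 470.504 -249.14    86.   ]
(318.5, 190) [ 469.627 -258.281   86.   ]
(312.5, 166) [ 487.8   -255.656   86.   ]
(312, 207) [ 457.112 -252.23    86.   ]
(312, 218) [ 448.494 -251.363   86.   ]
(array([ 490.765, -204.554,   84.469]), [np.float64(0.8442859038510605), np.float64(0.8442859038511853)])
(array([ 482.26 , -306.573,   87.255]), [np.float64(0.880944299804721), np.float64(0.8809442998047169)])
(array([ 490.48 , -202.069,   82.086]), [np.float64(1.5390407130222548), np.float64(1.5390407130222479)])
(array([ 479.557, -308.024,   77.922]), [np.float64(1.4899671385000732), np.float64(1.4899671384999689)])
```

>>> play_rows --targets '[{"dx":2,"dy":2,"dz":-20,"ax":0,"ay":0,"az":-0.7,"hand":40},{"dx":2,"dy":2,"dz":-20,"ax":0,"ay":0,"az":0,"hand":40},{"dx":0,"dy":0,"dz":-20,"ax":0,"ay":0,"az":0,"hand":40},{"dx":0,"dy":0,"dz":0,"ax":0,"ay":0,"az":0,"hand":40},{"dx":0,"dy":0,"dz":0,"ax":0,"ay":0,"az":0,"hand":40}]'

```text
clock: 1.9
position: [456.1, -257.7, 279.9]
ee_rot: [0.998, -0.057, -0.0, -0.0]
wrist_force: [-0.3, -0.5, 0.5]
width: 39.9
gripper_force: 0.0
```

Run:
```python
from h import *
o=get_obs();print(o["position"],o["ee_rot"],o["joint_positions"]);a=grab_frame("wrist")
cv2.imwrite("pics/w3.png",a[...,::-1])
```

```text
[ 456.051 -257.748  279.869] [ 0.998 -0.057 -0.    -0.   ] [-0.562  0.094  2.049 -0.     1.     1.124]
```

View pics/w3.png

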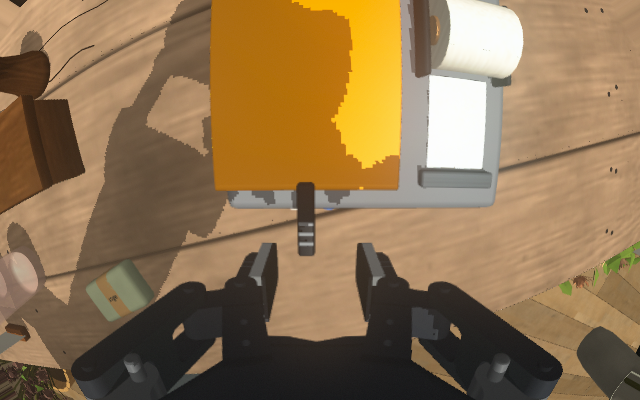

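The arm is now standing still. The tongue runs from (306,184) to (306,255), about 9 px left of the fingers' centre line.

Run:
```python
from h import *
o=get_obs()
for p in((306,220),(306,255),(306,184)):print(p,plane(ray("wrist",p,o),86))
for p in((220,188.5),(395,188.5)):print(p,plane(ray("wrist",p,o),82))
T=R.from_quat(o["ee_rot"]).as_matrix();print(T)
```

```text
(306, 220) [ 469.738 -253.45    86.   ]
(306, 255) [ 448.255 -250.728   86.   ]
(306, 184) [ 490.161 -255.987   86.   ]
(220, 188.5) [ 492.717 -206.173   82.   ]
(395, 188.5) [ 481.179 -305.606   82.   ]
[[ 0.993 -0.114  0.001]
 [-0.114 -0.993 -0.001]
 [ 0.001  0.001 -1.   ]]
```

>>> play_rows --targets '[{"dx":3,"dy":5.4,"dz":0,"ax":0,"ay":0,"az":0,"hand":40},{"dx":0,"dy":0,"dz":-15,"ax":0,"ay":0,"az":0,"hand":40},{"dx":0,"dy":0,"dz":-15,"ax":0,"ay":0,"az":0,"hand":40},{"dx":0,"dy":0,"dz":-15,"ax":0,"ay":0,"az":0,"hand":40},{"dx":0,"dy":0,"dz":0,"ax":0,"ay":0,"az":0,"hand":0},{"dx":0,"dy":0,"dz":0,"ax":0,"ay":0,"az":0,"hand":0},{"dx":0,"dy":0,"dz":0,"ax":0,"ay":0,"az":0,"hand":0},{"dx":0,"dy":0,"dz":0,"ax":0,"ay":0,"az":0,"hand":0},{"dx":0,"dy":0,"dz":0,"ax":0,"ay":0,"az":0,"hand":0}]'

```text
clock: 2.85
position: [459.1, -251.4, 234.7]
ee_rot: [0.998, -0.057, -0.001, -0.0]
wrist_force: [-2.9, 0.3, -0.8]
width: 8.9
gripper_force: 59.7
```

Run:
```python
from h import *
o=get_obs();print(o)
# arc rows: hinge from tab
th0=0.;yaw=-.114;r=178
for n in (11,):
    t=np.radians(np.arange(0,106,5));h=-r*np.cos(t);z=r*np.sin(t)
    for a,b,c,d in zip(np.degrees(t)[1:],np.diff(h)*np.cos(yaw),np.diff(h)*np.sin(yaw),np.diff(z)):print("%.0f %.1f %.1f %.1f"%(a,b,c,d))
```

```text
{'clock': 2.85, 'joint_positions': array([-0.548,  0.151,  2.081, -0.   ,  0.91 ,  1.136]), 'qd': array([-0.001, -0.   ,  0.001,  0.001, -0.002,  0.002]), 'joint_torque': array([  0.803, -39.924, -32.752,   0.472,  -0.972,   0.015]), 'position': array([ 459.079, -251.35 ,  234.689]), 'ee_rot': array([ 0.998, -0.057, -0.001, -0.   ]), 'wrist_force': array([-2.945,  0.272, -0.831]), 'wrist_torque': array([ 0.002,  0.595, -0.024]), 'gripper_force': 59.70220506191254, 'width': 8.941575489381785}
5 0.7 -0.1 15.5
10 2.0 -0.2 15.4
15 3.3 -0.4 15.2
20 4.6 -0.5 14.8
25 5.9 -0.7 14.3
30 7.1 -0.8 13.8
35 8.3 -0.9 13.1
40 9.4 -1.1 12.3
45 10.4 -1.2 11.4
50 11.4 -1.3 10.5
55 12.2 -1.4 9.5
60 13.0 -1.5 8.3
65 13.7 -1.6 7.2
70 14.3 -1.6 5.9
75 14.7 -1.7 4.7
80 15.1 -1.7 3.4
85 15.3 -1.8 2.0
90 15.4 -1.8 0.7
95 15.4 -1.8 -0.7
100 15.3 -1.8 -2.0
105 15.1 -1.7 -3.4
```

>>> play_rows --targets '[{"dx":0.7,"dy":-0.1,"dz":15.5,"ax":0,"ay":0,"az":0,"hand":0},{"dx":2.0,"dy":-0.2,"dz":15.4,"ax":0,"ay":0,"az":0,"hand":0},{"dx":3.3,"dy":-0.4,"dz":15.2,"ax":0,"ay":0,"az":0,"hand":0},{"dx":4.6,"dy":-0.5,"dz":14.8,"ax":0,"ay":0,"az":0,"hand":0},{"dx":5.9,"dy":-0.7,"dz":14.3,"ax":0,"ay":0,"az":0,"hand":0},{"dx":0,"dy":0,"dz":0,"ax":0,"ay":0,"az":0,"hand":0}]'

```text
clock: 3.45
position: [477.1, -253.7, 312.3]
ee_rot: [0.998, -0.057, 0.001, 0.001]
wrist_force: [-1.1, 0.4, -2.8]
width: 8.9
gripper_force: 59.0
```

>>> play_rows --targets '[{"dx":7.1,"dy":-0.8,"dz":13.8,"ax":0,"ay":0,"az":0,"hand":0},{"dx":8.3,"dy":-0.9,"dz":13.1,"ax":0,"ay":0,"az":0,"hand":0},{"dx":9.4,"dy":-1.1,"dz":12.3,"ax":0,"ay":0,"az":0,"hand":0},{"dx":10.4,"dy":-1.2,"dz":11.4,"ax":0,"ay":0,"az":0,"hand":0},{"dx":11.4,"dy":-1.3,"dz":10.5,"ax":0,"ay":0,"az":0,"hand":0},{"dx":12.2,"dy":-1.4,"dz":9.5,"ax":0,"ay":0,"az":0,"hand":0},{"dx":13.0,"dy":-1.5,"dz":8.3,"ax":0,"ay":0,"az":0,"hand":0},{"dx":0,"dy":0,"dz":0,"ax":0,"ay":0,"az":0,"hand":0},{"dx":0,"dy":0,"dz":0,"ax":0,"ay":0,"az":0,"hand":0}]'

```text
clock: 4.35
position: [548.2, -261.6, 389.1]
ee_rot: [0.998, -0.057, 0.0, 0.0]
wrist_force: [0.8, -0.1, -3.5]
width: 8.9
gripper_force: 59.5
```

Run:
```python
from h import *
o=get_obs();print(o["position"],o["wrist_force"],o["wrist_torque"],o["gripper_force"])
p=np.array(o["position"]);H=np.array([459+177,-251.4-20.3,234.7])
d=p-H;u=np.array([.9935,-.114,0]);print(np.degrees(np.arctan2(d[2],-d@u)),np.hypot(d@u,d[2]))
```

```text
[ 548.212 -261.568  389.069] [ 0.76  -0.136 -3.475] [ 0.054 -0.241  0.036] 59.53543424606323
60.20994218568677 177.8748385233177
```

Small forces, and the arc fits a 177.9 mm radius. Next I go to 90°.

>>> play_rows --targets '[{"dx":13.7,"dy":-1.6,"dz":7.2,"ax":0,"ay":0,"az":0,"hand":0},{"dx":14.3,"dy":-1.6,"dz":5.9,"ax":0,"ay":0,"az":0,"hand":0},{"dx":14.7,"dy":-1.7,"dz":4.7,"ax":0,"ay":0,"az":0,"hand":0},{"dx":7.6,"dy":-0.9,"dz":2.0,"ax":0,"ay":0,"az":0,"hand":0},{"dx":7.5,"dy":-0.8,"dz":1.4,"ax":0,"ay":0,"az":0,"hand":0},{"dx":7.7,"dy":-0.9,"dz":1.3,"ax":0,"ay":0,"az":0,"hand":0},{"dx":7.6,"dy":-0.9,"dz":0.7,"ax":0,"ay":0,"az":0,"hand":0},{"dx":7.7,"dy":-0.9,"dz":0.5,"ax":0,"ay":0,"az":0,"hand":0},{"dx":7.7,"dy":-0.9,"dz":0.2,"ax":0,"ay":0,"az":0,"hand":0}]'

```text
clock: 5.25
position: [636.1, -271.7, 412.4]
ee_rot: [0.998, -0.057, -0.001, -0.0]
wrist_force: [-5.6, 0.1, -4.1]
width: 8.7
gripper_force: 59.2
```

>>> play_rows --targets '[{"dx":7.7,"dy":-0.9,"dz":-0.2,"ax":0,"ay":0,"az":0,"hand":0},{"dx":7.7,"dy":-0.9,"dz":-0.5,"ax":0,"ay":0,"az":0,"hand":0},{"dx":7.6,"dy":-0.9,"dz":-0.8,"ax":0,"ay":0,"az":0,"hand":0},{"dx":7.6,"dy":-0.9,"dz":-1.2,"ax":0,"ay":0,"az":0,"hand":0},{"dx":2.5,"dy":-0.3,"dz":-0.5,"ax":0,"ay":0,"az":0,"hand":0},{"dx":0,"dy":0,"dz":0,"ax":0,"ay":0,"az":0,"hand":0},{"dx":0,"dy":0,"dz":0,"ax":0,"ay":0,"az":0,"hand":0}]'

```text
clock: 5.95
position: [669.7, -275.6, 409.5]
ee_rot: [0.998, -0.057, 0.0, -0.0]
wrist_force: [-1.6, 0.1, -3.5]
width: 8.8
gripper_force: 58.4
```

Run:
```python
from h import *
o=get_obs();print(o["position"],o["wrist_force"],o["wrist_torque"],o["gripper_force"])
p=np.array(o["position"]);H=np.array([459+177,-251.4-20.3,234.7])
d=p-H;u=np.array([.9935,-.114,0]);print(np.degrees(np.arctan2(d[2],-d@u)),np.hypot(d@u,d[2]))
```

```text
[ 669.666 -275.605  409.452] [-1.559  0.14  -3.53 ] [ 0.149  0.549 -0.013] 58.36141526699066
100.97586527029074 178.008255907783
```

>>> play_rows --targets '[{"dx":0,"dy":0,"dz":0,"ax":0,"ay":0,"az":0,"hand":40},{"dx":0,"dy":0,"dz":0,"ax":0,"ay":0,"az":0,"hand":40},{"dx":0,"dy":0,"dz":0,"ax":0,"ay":0,"az":0,"hand":40},{"dx":0,"dy":0,"dz":10,"ax":0,"ay":0,"az":0,"hand":40},{"dx":0,"dy":0,"dz":20,"ax":0,"ay":0,"az":0,"hand":40},{"dx":0,"dy":0,"dz":20,"ax":0,"ay":0,"az":0,"hand":40},{"dx":0,"dy":0,"dz":10,"ax":0,"ay":0,"az":0,"hand":40}]'

```text
clock: 6.65
position: [669.8, -275.8, 473.4]
ee_rot: [0.998, -0.057, 0.002, 0.001]
wrist_force: [0.1, -0.6, 1.0]
width: 39.6
gripper_force: 0.0
```

Run:
```python
from h import *
o=get_obs();print(o["position"],o["joint_positions"],o["wrist_force"])
a=grab_frame("scene");b=grab_frame("top")
cv2.imwrite("pics/s2.png",a[...,::-1]);cv2.imwrite("pics/t2.png",b[...,::-1])
c=cv2.resize(np.hstack([a[140:320,300:500],b[110:290,320:520]]),None,fx=2,fy=2,interpolation=cv2.INTER_CUBIC)
cv2.imwrite("pics/c2.png",c[...,::-1])
```

```text
[ 669.773 -275.831  473.4  ] [-0.425  0.326  1.401  0.     1.41   1.259] [ 0.144 -0.554  0.966]
```

View pics/c2.png

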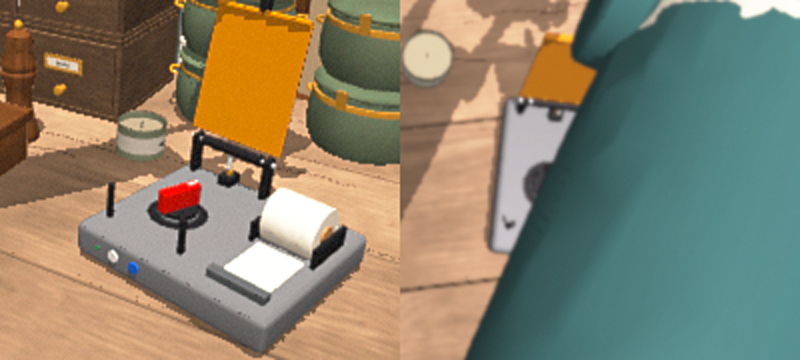

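The scene crop shows the flap standing open. The red knob bar is at about crop (180,197) on its black disc, and I need a close look at its angle.

>>> play_rows --targets '[{"dx":-35,"dy":4,"dz":0,"ax":0,"ay":0,"az":0,"hand":40},{"dx":-35,"dy":4,"dz":0,"ax":0,"ay":0,"az":0,"hand":40},{"dx":-35,"dy":4,"dz":-15,"ax":0,"ay":0,"az":0,"hand":40},{"dx":-35,"dy":4,"dz":-35,"ax":0,"ay":0,"az":0,"hand":40},{"dx":-30,"dy":3,"dz":-35,"ax":0,"ay":0,"az":0,"hand":40},{"dx":0,"dy":0,"dz":-10,"ax":0,"ay":0,"az":0,"hand":40},{"dx":0,"dy":0,"dz":0,"ax":0,"ay":0,"az":0,"hand":40},{"dx":0,"dy":0,"dz":0,"ax":0,"ay":0,"az":0,"hand":40}]'

```text
clock: 7.55
position: [500.4, -257.1, 375.5]
ee_rot: [0.998, -0.057, 0.001, 0.0]
wrist_force: [-0.3, -0.2, 0.5]
width: 39.6
gripper_force: 0.0
```

Run:
```python
from h import *
o=get_obs();a=grab_frame("wrist");print(o["position"],o["joint_positions"])
cv2.imwrite("pics/w4.png",a[...,::-1])
def red(I): return mask(I,[0,150,80],[7,255,255])|mask(I,[172,150,80],[180,255,255])
m=red(a);c=[k for k in cv2.findContours(m,cv2.RETR_EXTERNAL,cv2.CHAIN_APPROX_NONE)[0] if cv2.contourArea(k)>60]
for k in c:
    print(cv2.contourArea(k),cv2.minAreaRect(k))
    b=cv2.boxPoints(cv2.minAreaRect(k));P=np.array([plane(ray("wrist",p,o),71) for p in b]);print(P,P.mean(0))
s=cv2.imread("pics/s2.png")[...,::-1].copy();ms=red(s);ms[:,:340]=0;ms[:,450:]=0
k=max(cv2.findContours(ms,cv2.RETR_EXTERNAL,cv2.CHAIN_APPROX_NONE)[0],key=cv2.contourArea);print(cv2.boundingRect(k),plane(ray("scene",np.array(cv2.minAreaRect(k)[0])),60))
```

```text
[ 500.449 -257.065  375.452] [-0.519  0.072  1.881  0.     1.186  1.166]
640.0 ((315.30999755859375, 144.9464111328125), (14.140606880187988, 50.812408447265625), 15.751173973083496)
[[ 526.496 -246.648   71.   ]
 [ 568.396 -263.855   71.   ]
 [ 563.717 -275.296   71.   ]
 [ 521.627 -258.337   71.   ]] [ 545.059 -261.034   71.   ]
(379, 231, 22, 16) [ 545.653 -259.94    60.   ]
```

View pics/w4.png

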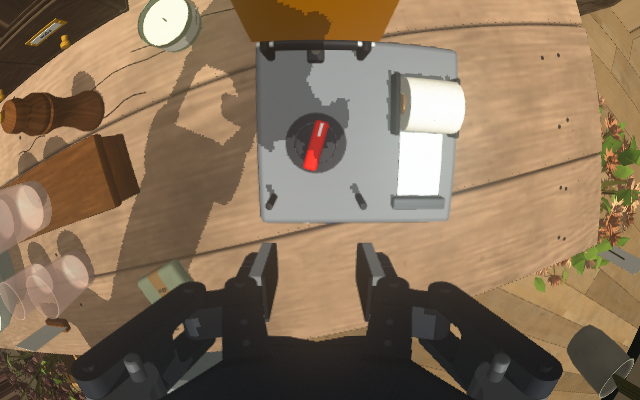

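The red bar is centred at (315,145) in the wrist view. On the table that is about (545.5,-261), with the bar at -22° in the world frame. Turning the tool +164° leaves the last joint room for the clockwise twist.

>>> play_rows --targets '[{"dx":0,"dy":0,"dz":0,"ax":0,"ay":0,"az":8.2,"hand":40},{"dx":0,"dy":0,"dz":0,"ax":0,"ay":0,"az":8.2,"hand":40},{"dx":0,"dy":0,"dz":0,"ax":0,"ay":0,"az":8.2,"hand":40},{"dx":0,"dy":0,"dz":0,"ax":0,"ay":0,"az":8.2,"hand":40},{"dx":0,"dy":0,"dz":0,"ax":0,"ay":0,"az":8.2,"hand":40},{"dx":0,"dy":0,"dz":0,"ax":0,"ay":0,"az":8.2,"hand":40},{"dx":0,"dy":0,"dz":0,"ax":0,"ay":0,"az":8.2,"hand":40},{"dx":0,"dy":0,"dz":0,"ax":0,"ay":0,"az":8.2,"hand":40},{"dx":0,"dy":0,"dz":0,"ax":0,"ay":0,"az":8.2,"hand":40},{"dx":0,"dy":0,"dz":0,"ax":0,"ay":0,"az":8.2,"hand":40}]'

```text
clock: 8.6
position: [501.4, -257.3, 377.1]
ee_rot: [0.789, 0.615, 0.001, 0.002]
wrist_force: [-0.6, -0.3, 0.5]
width: 40.2
gripper_force: 0.0
```

>>> play_rows --targets '[{"dx":0,"dy":0,"dz":0,"ax":0,"ay":0,"az":8.2,"hand":40},{"dx":0,"dy":0,"dz":0,"ax":0,"ay":0,"az":8.2,"hand":40},{"dx":0,"dy":0,"dz":0,"ax":0,"ay":0,"az":8.2,"hand":40},{"dx":0,"dy":0,"dz":0,"ax":0,"ay":0,"az":8.2,"hand":40},{"dx":0,"dy":0,"dz":0,"ax":0,"ay":0,"az":8.2,"hand":40},{"dx":9,"dy":-0.8,"dz":-15,"ax":0,"ay":0,"az":8.2,"hand":40},{"dx":9,"dy":-0.8,"dz":-15,"ax":0,"ay":0,"az":8.2,"hand":40},{"dx":9,"dy":-0.8,"dz":-15,"ax":0,"ay":0,"az":8.2,"hand":40},{"dx":9,"dy":-0.8,"dz":-15,"ax":0,"ay":0,"az":8.2,"hand":40},{"dx":9,"dy":-0.9,"dz":-15,"ax":0,"ay":0,"az":8.2,"hand":40}]'

```text
clock: 9.6
position: [547.1, -261.5, 301.4]
ee_rot: [0.192, 0.981, -0.001, 0.002]
wrist_force: [-1.1, 0.7, -0.7]
width: 39.8
gripper_force: 0.0
```

>>> play_rows --targets '[{"dx":0,"dy":0,"dz":0,"ax":0,"ay":0,"az":0,"hand":40},{"dx":0,"dy":0,"dz":0,"ax":0,"ay":0,"az":0,"hand":40},{"dx":0,"dy":0,"dz":0,"ax":0,"ay":0,"az":0,"hand":40}]'

```text
clock: 9.9
position: [545.3, -261.1, 301.3]
ee_rot: [0.196, 0.981, -0.0, 0.001]
wrist_force: [0.8, 0.1, -0.1]
width: 40.1
gripper_force: 0.0
```

Run:
```python
from h import *
o=get_obs();a=grab_frame("wrist");print(o["position"],o["joint_positions"],o["wrist_force"],o["wrist_torque"])
T=R.from_quat(o["ee_rot"]).as_matrix();print(T,np.degrees(np.arctan2(T[1,1],T[0,1])))
cv2.imwrite("pics/w5.png",a[...,::-1])
def red(I): return mask(I,[0,150,80],[7,255,255])|mask(I,[172,150,80],[180,255,255])
m=red(a);c=[k for k in cv2.findContours(m,cv2.RETR_EXTERNAL,cv2.CHAIN_APPROX_NONE)[0] if cv2.contourArea(k)>60]
for k in c:
    print(cv2.contourArea(k),cv2.minAreaRect(k))
    b=cv2.boxPoints(cv2.minAreaRect(k));P=np.array([plane(ray("wrist",p,o),71) for p in b]);print(P,P.mean(0))
```

```text
[ 545.257 -261.129  301.266] [-0.488  0.215  1.863 -0.     1.061 -1.664] [ 0.834  0.098 -0.113] [-0.029  0.03   0.059]
[[-0.923  0.385  0.002]
 [ 0.385  0.923 -0.001]
 [-0.003 -0.    -1.   ]] 67.36594632822323
1042.0 ((315.9999694824219, 215.99996948242188), (65.99998474121094, 17.999996185302734), 90.0)
[[ 517.79  -256.506   71.   ]
 [ 522.347 -245.571   71.   ]
 [ 566.283 -263.445   71.   ]
 [ 561.405 -275.157   71.   ]] [ 541.956 -260.17    71.   ]
```

View pics/w5.png

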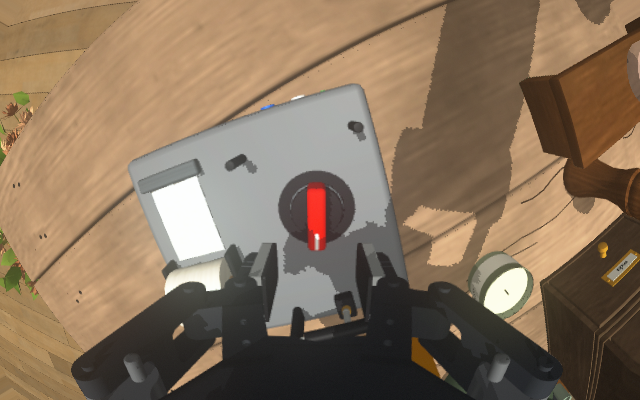

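The bar lies straight along the view at (316,216) and is centred between the fingers. I descend and grip it with the fingertips just above the disc.

>>> play_rows --targets '[{"dx":0,"dy":0,"dz":-20,"ax":0,"ay":0,"az":0.3,"hand":40},{"dx":0,"dy":0,"dz":-20,"ax":0,"ay":0,"az":0,"hand":40},{"dx":0,"dy":0,"dz":-20,"ax":0,"ay":0,"az":0,"hand":40},{"dx":0,"dy":0,"dz":-10,"ax":0,"ay":0,"az":0,"hand":40},{"dx":0,"dy":0,"dz":-5,"ax":0,"ay":0,"az":0,"hand":40},{"dx":0,"dy":0,"dz":0,"ax":0,"ay":0,"az":0,"hand":25},{"dx":0,"dy":0,"dz":0,"ax":0,"ay":0,"az":0,"hand":20},{"dx":0,"dy":0,"dz":0,"ax":0,"ay":0,"az":0,"hand":15}]'

```text
clock: 10.75
position: [545.0, -261.1, 225.8]
ee_rot: [0.193, 0.981, -0.0, 0.001]
wrist_force: [-0.3, -0.7, 0.7]
width: 15.1
gripper_force: 0.0
```

>>> play_rows --targets '[{"dx":0,"dy":0,"dz":0,"ax":0,"ay":0,"az":0,"hand":5},{"dx":0,"dy":0,"dz":0,"ax":0,"ay":0,"az":0,"hand":5},{"dx":0,"dy":0,"dz":0,"ax":0,"ay":0,"az":0,"hand":5}]'

```text
clock: 11.05
position: [544.9, -261.2, 225.9]
ee_rot: [0.193, 0.981, -0.0, 0.001]
wrist_force: [-1.3, 0.3, 6.1]
width: 11.4
gripper_force: 62.0
```

```bash
cat > st.py <<'E'
from h import *
o=get_obs();T=R.from_quat(o["ee_rot"]).as_matrix();print(o["clock"],o["position"],o["wrist_force"],o["wrist_torque"],"yaw",np.degrees(np.arctan2(T[1,1],T[0,1])).round(2),o["width"],o["gripper_force"],o["joint_positions"])
E
python3 st.py
```

```text
11.05 [ 544.935 -261.172  225.869] [-1.346  0.289  6.074] [-0.058  0.168 -0.003] yaw 67.79 11.422579859102026 62.001779079437256 [-0.488  0.3    1.914 -0.     0.925 -1.671]
```

>>> play_rows --targets '[{"dx":0,"dy":0,"dz":0.7,"ax":0,"ay":0,"az":-2,"hand":5},{"dx":0,"dy":0,"dz":0,"ax":0,"ay":0,"az":-2,"hand":5},{"dx":0,"dy":0,"dz":0,"ax":0,"ay":0,"az":-2,"hand":5},{"dx":0,"dy":0,"dz":0,"ax":0,"ay":0,"az":-2,"hand":5},{"dx":0,"dy":0,"dz":0,"ax":0,"ay":0,"az":-2,"hand":5},{"dx":0,"dy":0,"dz":0,"ax":0,"ay":0,"az":0,"hand":5},{"dx":0,"dy":0,"dz":0,"ax":0,"ay":0,"az":0,"hand":5}]'

```text
clock: 11.75
position: [544.9, -261.1, 225.9]
ee_rot: [0.277, 0.961, -0.0, 0.001]
wrist_force: [-0.1, -0.5, 3.2]
width: 11.6
gripper_force: 61.8
```

```bash
python3 st.py
```

```text
11.75 [ 544.916 -261.086  225.903] [-0.065 -0.532  3.243] [-0.205 -0.145  0.197] yaw 57.85 11.603228499518666 61.775697469711304 [-0.488  0.3    1.914 -0.     0.925 -1.497]
```

>>> play_rows --targets '[{"dx":0,"dy":0,"dz":0,"ax":0,"ay":0,"az":-2,"hand":5},{"dx":0,"dy":0,"dz":0,"ax":0,"ay":0,"az":-2,"hand":5},{"dx":0,"dy":0,"dz":0,"ax":0,"ay":0,"az":-2,"hand":5},{"dx":0,"dy":0,"dz":0,"ax":0,"ay":0,"az":0,"hand":5},{"dx":0,"dy":0,"dz":0,"ax":0,"ay":0,"az":0,"hand":5}]'

```text
clock: 12.25
position: [544.9, -261.0, 225.9]
ee_rot: [0.327, 0.945, -0.0, 0.001]
wrist_force: [1.8, -1.3, 4.9]
width: 11.3
gripper_force: 61.9
```

```bash
python3 st.py
```

```text
12.25 [ 544.949 -261.041  225.872] [ 1.81  -1.266  4.858] [-0.281 -0.267  0.214] yaw 51.86 11.332428949582177 61.92927002906799 [-0.488  0.3    1.914 -0.     0.925 -1.393]
```

>>> play_rows --targets '[{"dx":0,"dy":0,"dz":0,"ax":0,"ay":0,"az":-2,"hand":5},{"dx":0,"dy":0,"dz":0,"ax":0,"ay":0,"az":-2,"hand":5},{"dx":0,"dy":0,"dz":0,"ax":0,"ay":0,"az":-2,"hand":5},{"dx":0,"dy":0,"dz":0,"ax":0,"ay":0,"az":0,"hand":5},{"dx":0,"dy":0,"dz":0,"ax":0,"ay":0,"az":0,"hand":5}]'

```text
clock: 12.75
position: [545.0, -261.0, 225.9]
ee_rot: [0.376, 0.927, -0.0, 0.001]
wrist_force: [1.1, -0.4, 6.3]
width: 11.3
gripper_force: 62.0
```

```bash
python3 st.py
```

```text
12.75 [ 544.956 -261.042  225.886] [ 1.146 -0.431  6.291] [-0.241 -0.317  0.145] yaw 45.88 11.334800179380457 62.03974485397339 [-0.488  0.3    1.914 -0.     0.925 -1.289]
```

>>> play_rows --targets '[{"dx":0,"dy":0,"dz":0,"ax":0,"ay":0,"az":-2,"hand":5},{"dx":0,"dy":0,"dz":0,"ax":0,"ay":0,"az":-2,"hand":5},{"dx":0,"dy":0,"dz":0,"ax":0,"ay":0,"az":-2,"hand":5},{"dx":0,"dy":0,"dz":0,"ax":0,"ay":0,"az":0,"hand":5},{"dx":0,"dy":0,"dz":0,"ax":0,"ay":0,"az":0,"hand":5}]'

```text
clock: 13.25
position: [545.0, -261.0, 225.9]
ee_rot: [0.424, 0.906, -0.0, 0.001]
wrist_force: [1.7, -2.1, 5.7]
width: 11.5
gripper_force: 62.1
```

```bash
python3 st.py
```

```text
13.25 [ 544.989 -261.018  225.875] [ 1.712 -2.08   5.659] [-0.256 -0.235  0.198] yaw 39.88 11.456721241281505 62.06808686256409 [-0.488  0.3    1.914  0.     0.925 -1.184]
```

>>> play_rows --targets '[{"dx":0,"dy":0,"dz":0,"ax":0,"ay":0,"az":-2,"hand":5},{"dx":0,"dy":0,"dz":0,"ax":0,"ay":0,"az":-2,"hand":5},{"dx":0,"dy":0,"dz":0,"ax":0,"ay":0,"az":-2,"hand":5},{"dx":0,"dy":0,"dz":0,"ax":0,"ay":0,"az":0,"hand":5},{"dx":0,"dy":0,"dz":0,"ax":0,"ay":0,"az":0,"hand":5}]'

```text
clock: 13.75
position: [545.0, -261.0, 225.9]
ee_rot: [0.47, 0.883, 0.0, 0.001]
wrist_force: [1.7, -1.5, 4.5]
width: 11.5
gripper_force: 62.1
```

```bash
python3 st.py
```

```text
13.75 [ 545.023 -260.995  225.903] [ 1.716 -1.544  4.459] [-0.243 -0.35   0.247] yaw 33.9 11.54161632063028 62.08929777145386 [-0.488  0.3    1.914  0.     0.925 -1.079]
```

>>> play_rows --targets '[{"dx":0,"dy":0,"dz":0,"ax":0,"ay":0,"az":-2,"hand":5},{"dx":0,"dy":0,"dz":0,"ax":0,"ay":0,"az":-2,"hand":5},{"dx":0,"dy":0,"dz":0,"ax":0,"ay":0,"az":0,"hand":5},{"dx":0,"dy":0,"dz":0,"ax":0,"ay":0,"az":0,"hand":5}]'

```text
clock: 14.15
position: [545.0, -261.0, 225.9]
ee_rot: [0.501, 0.866, 0.0, 0.001]
wrist_force: [2.3, -1.2, 5.8]
width: 11.7
gripper_force: 62.1
```

```bash
python3 st.py
```

```text
14.15 [ 545.022 -260.971  225.884] [ 2.317 -1.229  5.766] [-0.252 -0.357  0.374] yaw 29.91 11.70907141202554 62.11687445640564 [-0.488  0.3    1.914 -0.     0.925 -1.01 ]
```

>>> play_rows --targets '[{"dx":0,"dy":0,"dz":0,"ax":0,"ay":0,"az":-1.5,"hand":5},{"dx":0,"dy":0,"dz":0,"ax":0,"ay":0,"az":-1,"hand":5},{"dx":0,"dy":0,"dz":0,"ax":0,"ay":0,"az":0,"hand":5},{"dx":0,"dy":0,"dz":0,"ax":0,"ay":0,"az":0,"hand":5}]'

```text
clock: 14.55
position: [545.0, -261.0, 225.9]
ee_rot: [0.519, 0.855, 0.0, 0.001]
wrist_force: [1.3, -1.8, 4.1]
width: 11.8
gripper_force: 62.1
```

```bash
python3 st.py
python3 - <<'E'
from h import *
t=[]
for _ in range(5): grab_frame("top"); t.append(get_obs()["wrist_torque"][2])
print(t)
E
```

```text
14.55 [ 545.03  -260.981  225.88 ] [ 1.311 -1.783  4.107] [-0.211 -0.322  0.397] yaw 27.42 11.816924181885698 62.14415788650513 [-0.488  0.3    1.914 -0.     0.925 -0.966]
[np.float64(0.38571572867616705), np.float64(0.35161674556947936), np.float64(0.40710473167724304), np.float64(0.41821600269287507), np.float64(0.3926650181046137)]
```

Averaged effort is about 0.39 Nm, which is firm. I add a touch more, then ease the twist off before opening so the knob does not spring back.

>>> play_rows --targets '[{"dx":0,"dy":0,"dz":0,"ax":0,"ay":0,"az":-1.3,"hand":5},{"dx":0,"dy":0,"dz":0,"ax":0,"ay":0,"az":0,"hand":5},{"dx":0,"dy":0,"dz":0,"ax":0,"ay":0,"az":0,"hand":5},{"dx":0,"dy":0,"dz":0,"ax":0,"ay":0,"az":0,"hand":5}]'

```text
clock: 15.2
position: [545.1, -261.0, 225.9]
ee_rot: [0.529, 0.849, 0.0, 0.001]
wrist_force: [1.5, -0.4, 4.4]
width: 11.1
gripper_force: 62.2
```

```bash
python3 st.py
```

```text
15.2 [ 545.051 -260.961  225.877] [ 1.497 -0.38   4.394] [-0.238 -0.374  0.44 ] yaw 26.13 11.115299569954274 62.159879207611084 [-0.488  0.3    1.914 -0.     0.925 -0.944]
```

>>> play_rows --targets '[{"dx":0,"dy":0,"dz":0,"ax":0,"ay":0,"az":2,"hand":5},{"dx":0,"dy":0,"dz":0,"ax":0,"ay":0,"az":2,"hand":5},{"dx":0,"dy":0,"dz":0,"ax":0,"ay":0,"az":2,"hand":5},{"dx":0,"dy":0,"dz":0,"ax":0,"ay":0,"az":2,"hand":5},{"dx":0,"dy":0,"dz":0,"ax":0,"ay":0,"az":2,"hand":5},{"dx":0,"dy":0,"dz":0,"ax":0,"ay":0,"az":2,"hand":5},{"dx":0,"dy":0,"dz":0,"ax":0,"ay":0,"az":0,"hand":5},{"dx":0,"dy":0,"dz":0,"ax":0,"ay":0,"az":0,"hand":5}]'

```text
clock: 16.0
position: [545.0, -261.0, 225.9]
ee_rot: [0.438, 0.899, -0.0, 0.001]
wrist_force: [1.9, -1.1, 5.8]
width: 11.4
gripper_force: 62.1
```

```bash
python3 st.py
python3 - <<'E'
from h import *
t=[]
for _ in range(4): grab_frame("top"); t.append(get_obs()["wrist_torque"][2])
print(t)
E
```

```text
16.0 [ 544.981 -261.023  225.873] [ 1.912 -1.073  5.834] [-0.244 -0.311  0.194] yaw 38.08 11.378032860068714 62.0855712890625 [-0.488  0.3    1.914  0.     0.925 -1.153]
[np.float64(0.18200421160932126), np.float64(0.13054128589169803), np.float64(0.14319033790294639), np.float64(0.1359943490578571)]
```

>>> play_rows --targets '[{"dx":0,"dy":0,"dz":0,"ax":0,"ay":0,"az":2,"hand":5},{"dx":0,"dy":0,"dz":0,"ax":0,"ay":0,"az":2,"hand":5},{"dx":0,"dy":0,"dz":0,"ax":0,"ay":0,"az":1,"hand":5},{"dx":0,"dy":0,"dz":0,"ax":0,"ay":0,"az":0,"hand":5},{"dx":0,"dy":0,"dz":0,"ax":0,"ay":0,"az":0,"hand":5},{"dx":0,"dy":0,"dz":0,"ax":0,"ay":0,"az":0,"hand":40},{"dx":0,"dy":0,"dz":0,"ax":0,"ay":0,"az":0,"hand":40},{"dx":0,"dy":0,"dz":0,"ax":0,"ay":0,"az":0,"hand":40},{"dx":0,"dy":0,"dz":0,"ax":0,"ay":0,"az":0,"hand":40}]'

```text
clock: 17.1
position: [543.9, -260.4, 224.4]
ee_rot: [0.399, 0.917, 0.0, -0.001]
wrist_force: [-0.3, -0.3, 0.1]
width: 39.9
gripper_force: 0.0
```

>>> play_rows --targets '[{"dx":0,"dy":0,"dz":10,"ax":0,"ay":0,"az":0,"hand":40},{"dx":0,"dy":0,"dz":20,"ax":0,"ay":0,"az":0,"hand":40},{"dx":-5,"dy":0,"dz":30,"ax":0,"ay":0,"az":0,"hand":40},{"dx":-10,"dy":0,"dz":30,"ax":0,"ay":0,"az":0,"hand":40},{"dx":-20,"dy":0,"dz":30,"ax":0,"ay":0,"az":0,"hand":40},{"dx":-20,"dy":0,"dz":15,"ax":0,"ay":0,"az":0,"hand":40},{"dx":0,"dy":0,"dz":0,"ax":0,"ay":0,"az":0,"hand":40},{"dx":0,"dy":0,"dz":0,"ax":0,"ay":0,"az":0,"hand":40},{"dx":0,"dy":0,"dz":0,"ax":0,"ay":0,"az":0,"hand":40}]'

```text
clock: 18.0
position: [489.6, -260.5, 359.3]
ee_rot: [0.399, 0.917, 0.0, -0.001]
wrist_force: [-0.5, -0.1, 0.1]
width: 40.1
gripper_force: 0.0
```

```bash
python3 st.py
python3 - <<'E'
from h import *
o=get_obs();a=grab_frame("wrist");b=grab_frame("scene")
def red(I): return mask(I,[0,150,80],[7,255,255])|mask(I,[172,150,80],[180,255,255])
k=max(cv2.findContours(red(a),cv2.RETR_EXTERNAL,cv2.CHAIN_APPROX_NONE)[0],key=cv2.contourArea)
P=np.array([plane(ray("wrist",p,o),71) for p in cv2.boxPoints(cv2.minAreaRect(k))]);print(P)
e=[P[1]-P[0],P[2]-P[1]];e=max(e,key=np.linalg.norm);print(np.degrees(np.arctan2(e[1],e[0])))
cv2.imwrite("pics/s3.png",b[...,::-1])
E
```

```text
18.0 [ 489.551 -260.548  359.306] [-0.476 -0.075  0.083] [-0.004 -0.01   0.059] yaw 42.99 40.09990853557761 0.0 [-0.534  0.071  1.913  0.     1.158 -1.285]
[[ 518.482 -246.567   71.   ]
 [ 528.246 -237.503   71.   ]
 [ 563.64  -271.416   71.   ]
 [ 553.101 -280.874   71.   ]]
-43.7760959859047
```

View pics/s3.png

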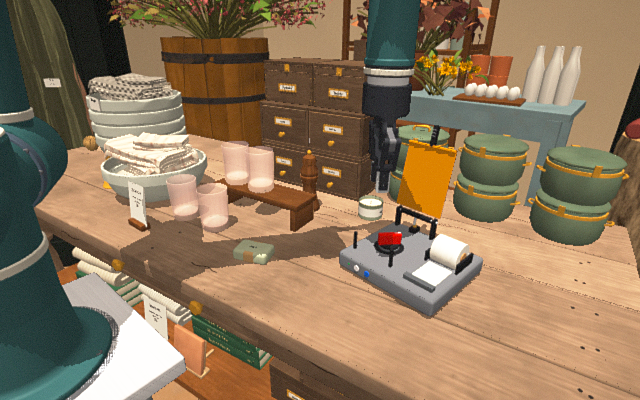

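The flap stands open at (428,180). The knob has been let go and turned about 22° clockwise, which matches the 42° of tool travel less the twist. The other things look unmoved.

```bash
python3 -c "from rig import *; print(sign_off())"
```

```text
the job is handed in; nothing more can be done
None
```

The flap is held open on its catch, the knob is turned clockwise to firm (about 0.4 Nm) and let go, the other things look untouched, and the job is handed in at about 18 s of the 64 s allowed.

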